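# Unstack the mate things and set the glass shelf in order

### The arm

A 6-joint arm with a two-finger parallel gripper is mounted at the origin on the work surface. World frame = base frame: x ahead of the robot, y to its left, z up, the work surface at z = 0. Lengths are in mm, angles in rad, forces in N, time in s.
With the tool pointing down it reaches from about 300 to 775 mm from the base axis. Payload 14.6 kg.
Tool frame: the origin (TCP) lies on the centre line of the jaws, within the pads' length; the fingertips stand 22 mm ahead of it and the grasp point (between the pads) lies 3 mm ahead of it (manip.tcp_to_tips is the distance from the TCP to the fingertips, in mm); z points along the fingers, y is the direction in which the jaws open and shut (so a half turn about z gives the same grasp; the last joint's range is limited). The gripper opens to 94 mm and grips with 3 to 60 N. Pads are 16 mm wide; open, the fingers measure 119 mm over their backs; the gripper's body (75 mm by 177 mm) begins 78 mm behind the grasp point.
Start: joints at [-1.317, 0.3, 1.521, -0, 1.321, -0.067], TCP at [173.422, -521.933, 227.446] pointing down, gripper open.
Joint ranges: [-3.03, 3.03], [-0.79, 2.21], [0.23, 2.52], [-1.04, 4.18], [0, 3.07], [-2.55, 2.55]. Speed limits (rad/s): [2.22, 2.22, 2.57, 3.14, 3.14, 3.14].

### API

Orientations are given as [roll, pitch, yaw] about the fixed x, y, z axes, in that order (R = Rz(yaw) Ry(pitch) Rx(roll)).
In Python, from cell import manip, vision, workorder gives the robot as it stands.
- The arm moves only by the tool carry_out, never from a script. Its argument "deltas" is a list of rows, each a list of 3 entries, a list of its own where there are three numbers: the shift along the tool's x, y, z in cm, then the turn about the tool's z in degrees, then the opening, from 0 (shut) to 1 (fully open). A call has 1 to 20 rows; each row shifts and turns the commanded pose from where the row before left it, along the tool's axes as they then stand; what a row does not reach is not made up. A row lasts 1/12 s, in which the tool goes at most 41.7 mm and 7.16 degrees, less where a joint would pass 70% of its speed; a pose out of reach is approached as far as the arm can. A call with a gripper value outside its range is refused whole. The fingers move at their own pace and stop on an object; "grip_force" is the grip in N (left out, the last holds). Time passes only in rows, so rows that do not move let the fingers close. It gives the time, the measured TCP pose, the force and the opening at its end, in the units of the state.
- manip.read_state(): the state, without advancing time (a new reading comes with each control period).
- vision.camera(name): name is "scene" or "top" or "wrist"; returns (picture, depth): 480x640x3 uint8, red, green, blue; 480x640 float32, mm along the optical axis (not along the pixel's ray), 0 where there is no reading.
- vision.calibration(name): a dict with "mtx" (3x3 intrinsics, pixels), "distortion" ([k1, k2, p1, p2, k3] as OpenCV has them; the pictures are not rectified), "eye" and "orientation" of the camera in the world. Camera axes: x right, y down, z forward; pixel columns grow to the right and rows downward; lengths in mm; the calibration is good to about 2 mm. A picture is of the moment at which its call begins: read the wrist's pose just before it. calibration takes no time and is no camera call; for the wrist camera it gives the pose at the moment of the call.
- workorder.sign_off(): hands the job in, once; it reports no verdict.
The state is a dict: "clock": time; "joints": joint angles; "qd": joint speeds; "effort": joint torques, N m; "eef_pos": TCP position; "eef_rot": TCP orientation; "wrist_force": force on the tool from outside, world axes, zero at the start; "moment": the same for the moment, N m; "finger_gap": finger opening in mm.
Only numpy, scipy, OpenCV 4.12 (cv2) and the standard library are available. Lean on these libraries where they do the work, as an engineer would, in place of code of your own. Each camera call takes 0.05 s, during which the arm holds its last target.

### The job

The mate things were stacked in a hurry on the glass shelf that was lifted out of the mirrored cabinet: take the stack apart from the top down, setting the terracotta gourd gently on the middle of the round cork coaster, then the sugar bowl gently on the middle of the blue tile, then the filter box flat inside the black tray, lengthwise with it. Last of all, stand the red-capped bombilla tube, cap up, in the free (yellow-floored) cell of the wooden divided box. Leave every one of them upright and let go, and do not disturb the little brush in the other cell or the amber jar.

Things in the scene. Friction and masses are not known exactly. Their poses are not given: they have to be found in the camera images.
- gourd: Terracotta open mate cup, round, 62 mm high, widest 50 mm across between 14 and 34 mm above its underside, foot 38 mm, mouth 44 mm. Origin: centre of its underside; z up. 0.12 to 0.21 kg. At the start it stands on the sugar bowl, top of the stack.
- sugar_bowl: Round white ceramic sugar bowl, 46 mm high, 66 mm across between 12 and 38 mm above its underside, foot 52 mm; flat closed steel flap on top (it does not move). Origin: centre of its underside; z up. 0.16 to 0.29 kg. At the start it stands on the filter box, under the gourd.
- filter_box: Green box of spare filters with a cream sliding door on top (it does not move): 104 mm along its x, 66 mm along its y, 40 mm high. Origin: centre of its underside; z up. 0.13 to 0.24 kg. At the start it stands on the glass shelf at the bottom of the stack, its long side within 0.35 rad of the world x axis.
- tube: Clear plastic tube with a steel bombilla inside, standing upright on the glass shelf: 140 mm high, body 30 mm across, red twist cap 32 mm across over the top 28 mm (it does not turn). Origin: centre of its underside; z up. 0.07 to 0.12 kg.
- coaster: Round cork coaster fixed to the glass shelf, 86 mm across, 8 mm thick. Origin: centre of its underside, on the shelf. Place of the gourd.
- tile: Square blue tile fixed to the glass shelf, 90 x 90 mm, 8 mm thick. Origin: centre of its underside. Place of the sugar bowl.
- tray: Black open tray fixed to the glass shelf: outside 138 mm along its x, 100 mm along its y, 12 mm high; walls and floor 4 mm, so inside 130 x 92 mm and 8 mm deep. Origin: centre of its underside; long side within 0.35 rad of world x. Place of the filter box.
- caddy: Wooden divided box fixed to the glass shelf: 60 mm along its x, 112 mm along its y, 56 mm high, walls, floor and divider 4 mm. Two cells, each 52 x 50 mm inside, 52 mm deep, centred 27 mm to either side along its y: the +y cell is free and has a yellow floor, the -y cell holds the brush. Origin: centre of its underside; y within 0.35 rad of world y. Place of the tube.
- brush: Bystander: small dark wooden brush with a pale tuft, 70 mm high, 24 mm across, standing loose in the -y cell of the caddy. Origin: centre of its underside. Leave alone.
- jar: Bystander: small amber glass jar with a white cap, about 38 mm across and 55 mm high, standing loose on the glass shelf among the things. Origin: centre of its underside. Leave alone. (The top of the glass shelf lies 6 mm above the work surface; it spans x 0.32 to 0.74, y -0.45 to 0.45, and nothing else stands on it. The equipment around it on the table is up to 0.23 m high.)
Mind the look-alikes: they are no part of the job. Leave any pink look-alike of the filter_box alone. Leave any purple look-alike of the gourd alone.

How it is judged (in metres and radians):
On the way, in this order (a step that is already met when the one before it is completed fails the run):
1. the gourd stands released on the cork coaster (horizontal distance between gourd and coaster below 0.015 m and z of gourd in the frame of coaster between 0.004 and 0.012 m and angle between gourd's own z axis and vertical below 0.12 rad and contact force between the fingers and gourd below 0.1 N and linear speed of gourd below 0.02 m/s), for 0.2 s.
2. then the sugar bowl stands released on the blue tile (horizontal distance between sugar_bowl and tile below 0.015 m and z of sugar_bowl in the frame of tile between 0.004 and 0.012 m and angle between sugar_bowl's own z axis and vertical below 0.12 rad and contact force between the fingers and sugar_bowl below 0.1 N and linear speed of sugar_bowl below 0.02 m/s), for 0.2 s.
3. then the filter box lies released flat in the tray (x of filter_box in the frame of tray between -0.016 and 0.016 m and y of filter_box in the frame of tray between -0.016 and 0.016 m and z of filter_box in the frame of tray between 0.001 and 0.008 m and angle between filter_box's own z axis and vertical below 0.08 rad and angle between the x axis of filter_box and the x axis of tray, either way round below 0.3 rad and contact force between the fingers and filter_box below 0.1 N and linear speed of filter_box below 0.02 m/s), for 0.2 s.
4. last, the tube stands released in the free cell (x of tube in the frame of caddy between -0.018 and 0.018 m and y of tube in the frame of caddy between 0.007 and 0.047 m and z of tube in the frame of caddy between -0.002 and 0.014 m and angle between tube's own z axis and vertical below 0.5 rad and contact force between the fingers and tube below 0.1 N and linear speed of tube below 0.02 m/s), for 0.2 s.
At the end, for the whole second after the job is handed in: Gourd on the coaster and bowl on the tile, upright, within 15 mm of the middle; filter box flat in the tray, within 16 mm of its middle and 0.3 rad of its length; tube cap up on the floor of the +y cell (it may lean); all released and at rest (all of step 1 and all of step 2 and all of step 3 and all of step 4); the robot touches nothing.
It fails at once if the brush is disturbed: moved more than 30 mm or tipped over 0.7 rad (distance of brush from where it was at the start of the episode above 0.03 m or angle between brush's own z axis and vertical above 0.7 rad).
It fails at once if the amber jar is disturbed: moved more than 25 mm or tipped (distance of jar from where it was at the start of the episode above 0.025 m or angle between jar's own z axis and vertical above 0.4 rad).
It fails at once if the gourd or the sugar bowl is tipped over (more than 0.7 rad) (angle between any of gourd, sugar_bowl's own z axis and vertical above 0.7 rad).
It fails at once if the gourd or the sugar bowl is dropped (falls freely at over 0.5 m/s, as from about 13 mm up) ((contact force between the fingers and gourd below 0.1 N and linear speed of gourd above 0.5 m/s) or (contact force between the fingers and sugar_bowl below 0.1 N and linear speed of sugar_bowl above 0.5 m/s)).
It fails at once if the gourd or the sugar bowl is banged down on its place (over 150 N) (contact force between gourd and coaster above 150 N or contact force between sugar_bowl and tile above 150 N).
It also fails if it takes over 128 s, if anything falls off the work surface, if the arm or the gripper's body presses on something with over 40 N, if the wrist force passes 120 N, or if a joint passes its speed limit or range.

## Working session

There is one attempt and no reset: what is moved stays moved. The work goes in short steps, Python scripts to look and compute and a tool call to move; the robot and the scene stay as the last step left them, time stands still between calls to the robot, and variables do not carry over. Pictures are saved under pics/ and viewed, and the job is handed in when it is done.

Besides the shell and the picture viewer there is one more tool, called after "Emit:" as name([rows], argument=value, ...), one row to a line, values as JSON. carry_out: Moves the arm, as the interface text tells. Its arguments: {"type":"object","properties":{"deltas":{"type":"array","items":{"type":"array"}},"grip_force":{"type":"number"}},"required":["deltas"]}

```bash
ls; mkdir -p pics
python3 - <<'E'
from cell import manip, vision, workorder
import cv2,numpy as np
print(manip.read_state())
for n in ["scene","top"]:
    p,d=vision.camera(n); cv2.imwrite(f"pics/{n}0.png",p[:,:,::-1]); np.savez(f"pics/{n}0.npz",p=p,d=d)
    print(n,vision.calibration(n))
print(vision.calibration("wrist"))
E
```

```text
pics
{'clock': 0.0, 'joints': array([-1.31659590e+00,  3.00488189e-01,  1.52159779e+00,  1.34979336e-05,
        1.32072337e+00, -6.65864310e-02]), 'qd': array([ 7.62591963e-05,  1.36248652e-03, -1.55141723e-03, -1.00903829e-03,
        7.99999977e-07, -2.70061774e-04]), 'effort': array([ 4.30283990e-05, -5.31807482e+01, -3.52731550e+01,  7.08829123e-02,
        2.44949665e-02, -1.29725327e-04]), 'eef_pos': array([ 173.36677359, -521.69835448,  226.86988228]), 'eef_rot': array([-3.14037952e+00, -9.40005928e-05,  3.20783450e-01]), 'wrist_force': array([ 0.14493166, -0.18410659,  0.32999381]), 'moment': array([-0.02674777, -0.00350259,  0.02821863]), 'finger_gap': 94.17197349633288}
scene {'mtx': array([[548.53850097,   0.        , 320.46767227],
       [  0.        , 548.53850097, 252.67016656],
       [  0.        ,   0.        ,   1.        ]]), 'distortion': array([-0.08503253,  0.        ,  0.        ,  0.        ,  0.        ]), 'eye': array([1453.18447632, -291.48875395,  770.09401107]), 'orientation': array([-2.17861267, -0.00700468,  1.30756128])}
top {'mtx': array([[472.27833718,   0.        , 315.28534773],
       [  0.        , 472.27833718, 239.80718626],
       [  0.        ,   0.        ,   1.        ]]), 'distortion': array([-0.02867871,  0.        ,  0.        ,  0.        ,  0.        ]), 'eye': array([415.49447296, -13.59693621, 966.63350441]), 'orientation': array([-3.02139447,  0.01499439, -1.58418384])}
{'mtx': array([[406.14491281,   0.        , 321.13881863],
       [  0.        , 406.14491281, 234.27963891],
       [  0.        ,   0.        ,   1.        ]]), 'distortion': array([0.0111486, 0.       , 0.       , 0.       , 0.       ]), 'eye': array([ 243.94916631, -499.2947849 ,  385.1694542 ]), 'orientation': array([ 2.88439918e+00,  1.76351971e-03, -1.24992689e+00])}
```

View pics/scene0.png

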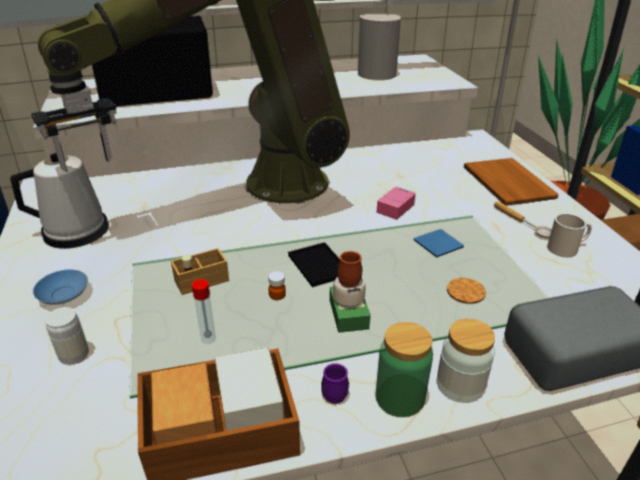

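View pics/top0.png

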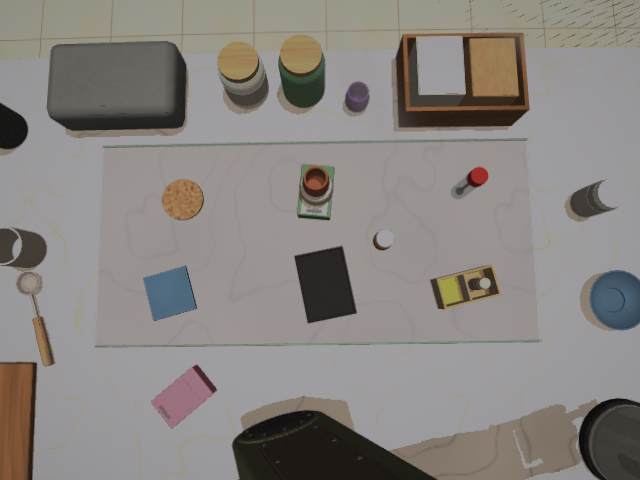

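The scene picture shows the stack at about (350,290), the tube at (205,310), the caddy at (200,270), the jar at (277,285), the tray at (318,262), the tile at (438,243) and the coaster at (466,290). In the top picture the corresponding pixels are stack (316,185), tube (478,177), jar (384,239), coaster (183,199), tile (170,292), tray (325,284) and caddy (465,287).

Look-alikes: the gourd on the stack is terracotta at top (316,181), and the purple one is at (357,96). The filter box in the stack is green at (317,205), and the pink one is at (183,397). I'll enlarge to confirm.

```bash
cat > h.py <<'E'
import cv2,numpy as np
from scipy.spatial.transform import Rotation as Ro
def ray(cal,uv):
    p=cv2.undistortPoints(np.array(uv,float).reshape(-1,1,2),cal["mtx"],cal["distortion"]).reshape(-1,2)
    R=Ro.from_euler("xyz",cal["orientation"]).as_matrix()
    return cal["eye"],R,np.c_[p,np.ones(len(p))]
def at_z(cal,uv,z):
    e,R,p=ray(cal,uv); d=p@R.T
    return e+d*((z-e[2])/d[:,2])[:,None]
def at_d(cal,uv,dep):
    e,R,p=ray(cal,uv); return e+(p*np.array(dep,float)[:,None])@R.T
def cloud(cal,d):
    v,u=np.mgrid[0:480,0:640]; uv=np.c_[u.ravel(),v.ravel()]
    X=at_d(cal,uv,d.ravel()); X[d.ravel()<=0]=np.nan
    return X.reshape(480,640,3)
def proj(cal,P):
    R=Ro.from_euler("xyz",cal["orientation"]).as_matrix()
    Pc=(np.atleast_2d(P)-cal["eye"])@R
    return cv2.projectPoints(Pc,np.zeros(3),np.zeros(3),cal["mtx"],cal["distortion"])[0].reshape(-1,2)
E
python3 - <<'E'
import cv2
im=cv2.imread("pics/top0.png")
a=cv2.resize(im[140:240,130:360],None,fx=3.4,fy=3.4,interpolation=cv2.INTER_CUBIC)
cv2.imwrite("pics/topc1.png",a)
a=cv2.resize(im[150:330,130:360],None,fx=3.3,fy=3.3,interpolation=cv2.INTER_CUBIC); cv2.imwrite("pics/topc1.png",a)
a=cv2.resize(im[150:330,360:540],None,fx=3.3,fy=3.3,interpolation=cv2.INTER_CUBIC); cv2.imwrite("pics/topc2.png",a)
E
```

```text
(no output)
```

View pics/topc1.png

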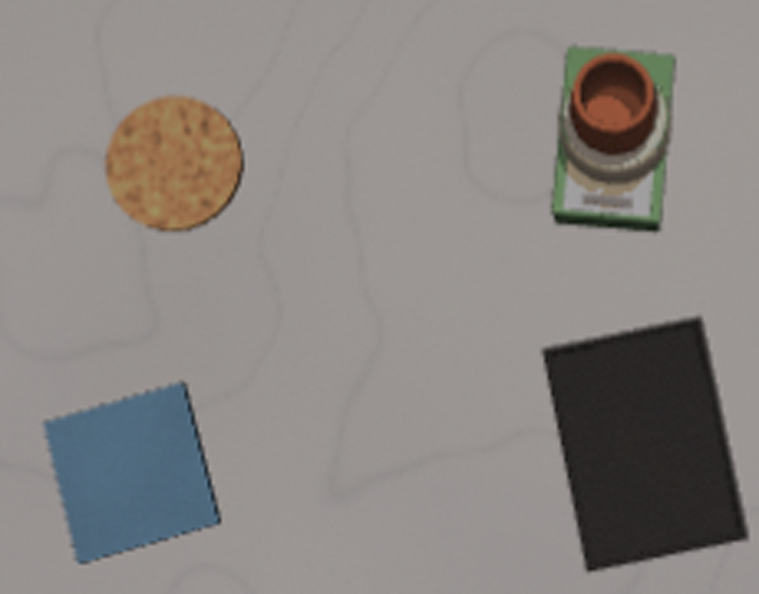

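View pics/topc2.png

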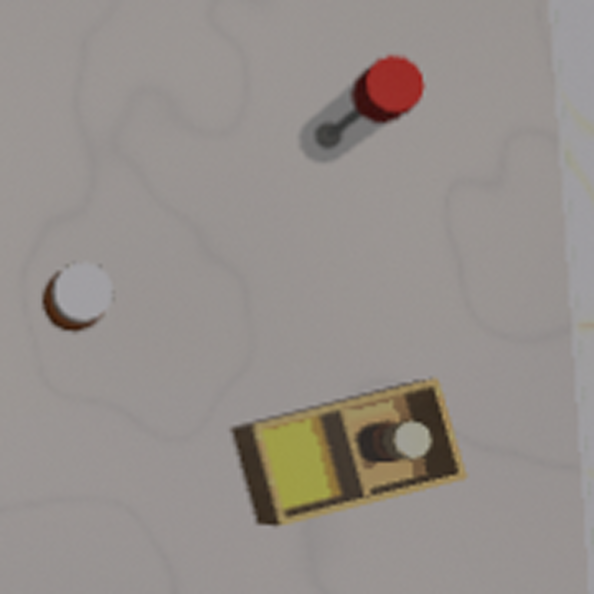

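The enlarged crops confirm the targets: a terracotta gourd on a white bowl on a green box, and a yellow floor in the left (+y) cell. Next I'll measure them.

Run:
```python
from cell import vision
from h import *
np.set_printoptions(precision=1,suppress=True)
cal=vision.calibration("top")
A=np.array([130,150]);B=np.array([360,150])
f=lambda pts,o,z: at_z(cal,(np.array(pts)+0.5)/3.3+o-0.5,z)[:,:2]
def rep(n,P):
    print(n,P.tolist() if 0 else P.round(1).tolist(),"c",P.mean(0),"sides",np.linalg.norm(P-np.roll(P,-1,0),axis=1),"ang",[round(float(np.degrees(np.arctan2(*(q[::-1])))),1) for q in np.roll(P,-1,0)-P])
rep("tile",f([(44,422),(186,382),(219,521),(80,564)],A,14))
rep("tray",f([(543,350),(701,317),(747,537),(588,571)],A,18))
rep("fbox",f([(567,46),(676,55),(661,221),(555,213)],A,46))
rep("caddy",f([(252,423),(433,378),(465,475),(278,523)],B,62))
print("coaster",f([(174,163),(107,163),(241,163)],A,14))
print("gourd",f([(614,97),(573,97),(656,97)],A,154))
print("tube",f([(394,86),(364,86),(423,86)],B,146), "base",f([(325,135)],B,6))
print("jar",f([(83,292),(55,292),(112,292)],B,61))
z=np.load("pics/top0.npz"); C=cloud(cal,z["d"])
for n,(u,v) in dict(shelf=(250,250),tile=(170,292),coaster=(183,199),capt=(479,176),gourdrim=(305,178),box=(305,215),jar=(385,238),tray=(325,284)).items(): print(n,C[v,u])
# depth-based circles
from cv2 import minEnclosingCircle
def circ(n,box,z0,z1):
    u0,v0,u1,v1=box; S=C[v0:v1,u0:u1].reshape(-1,3); S=S[(S[:,2]>z0)&(S[:,2]<z1)]
    (c,r)=minEnclosingCircle(S[:,:2].astype(np.float32)); print(n,len(S),c,r,S.mean(0))
circ("gourd",(290,150,345,225),145,165); circ("tube",(440,150,500,210),138,152); circ("jar",(365,220,405,260),56,66);circ("brush",(430,260,505,310),70,85)
circ("coaster",(155,170,212,230),11,20)
```

```text
tile [[458.9, 350.3], [482.4, 262.5], [397.3, 240.7], [372.3, 325.6]] c [427.7 294.8] sides [90.9 87.8 88.6 90.1] ang [-75.0, -165.6, 106.4, 15.9]
tray [[498.6, 42.1], [517.4, -54.8], [383.9, -79.8], [364.9, 16.1]] c [441.2 -19.1] sides [ 98.7 135.9  97.8 136.2] ang [-79.0, -169.4, 101.2, 11.0]
fbox [[681.2, 24.4], [674.4, -41.7], [572.6, -30.9], [578.4, 32.6]] c [626.7  -3.9] sides [ 66.4 102.5  63.7 103.1] ang [-95.9, 173.9, 84.7, -4.6]
caddy [[448.4, -230.8], [472.8, -337.0], [416.6, -352.4], [390.9, -243.3]] c [ 432.2 -290.9] sides [109.   58.3 112.1  58.8] ang [-77.1, -164.7, 103.3, 12.3]
coaster [[619.8 272.8]
 [620.6 315.2]
 [619.  230.5]]
gourd [[621.6  -4.9]
 [622.   17. ]
 [621.2 -27.3]]
tube [[ 625.1 -295.2]
 [ 625.3 -279. ]
 [ 624.9 -310.9]] base [[ 630.  -298.1]]
jar [[ 526.3 -135.7]
 [ 526.5 -119.3]
 [ 526.  -152.6]]
shelf [512.8 133.5   5. ]
tile [429.  294.2  13.8]
coaster [620.2 272.   12.4]
capt [ 624.8 -295.4  145.2]
gourdrim [624.6  14.  151.1]
box [577.4  18.6  41.4]
jar [ 526.7 -136.2   59.8]
tray [441.2 -19.2   8.5]
gourd 197 (624.983154296875, -4.68973970413208) 21.59267807006836 [626.1  -4.2 151.9]
tube 260 (625.9356079101562, -295.1047058105469) 16.50678062438965 [ 625.3 -294.6  144.6]
jar 253 (527.3958740234375, -136.03262329101562) 17.24360466003418 [ 527.1 -135.6   60.2]
brush 120 (437.398193359375, -316.8909912109375) 11.077985763549805 [ 437.3 -315.8   77.8]
coaster 1227 (616.3871459960938, 264.6510009765625) 53.51476287841797 [620.9 273.9  13.9]
```

Emit:
carry_out([
  [[0,0,-1.5],0,1],
  [[0,0,-1],0,1],
  [[0,0,0],6.13,1],
  [[0,0,0],6.13,1],
  [[0,0,0],6.13,1],
  [[0,0,0],0,1],
], grip_force=15)

```text
clock: 0.6
eef_pos: [173.4, -522.0, 252.7]
eef_rot: [3.141, -0.0, -0.005]
wrist_force: [0.1, 0.2, -0.2]
finger_gap: 93.8
```

Emit:
carry_out([
  [[1.2,-1.45,0],0,1],
  [[2.4,-2.9,0],0,1],
  [[2.4,-2.9,0],0,1],
  [[2.4,-2.9,0],0,1],
  [[2.4,-2.9,0],0,1],
  [[2.4,-2.9,0],0,1],
  [[2.4,-2.9,0],0,1],
  [[2.4,-2.9,0],0,1],
  [[2.4,-2.9,0],0,1],
  [[2.4,-2.9,0],0,1],
  [[2.4,-2.9,0],0,1],
  [[2.4,-2.9,0],0,1],
  [[2.4,-2.9,0],0,1],
  [[2.4,-2.9,0],0,1],
  [[2.4,-2.9,0],0,1],
  [[2.4,-2.9,0],0,1],
  [[2.4,-2.9,0],0,1],
  [[2.4,-2.9,0],0,1],
  [[1.0,-1.0,0],0,1],
  [[0,0,0],0,1],
])

```text
clock: 2.27
eef_pos: [604.7, -2.0, 251.7]
eef_rot: [-3.141, 0.001, 0.007]
wrist_force: [-0.4, -0.5, 0.1]
finger_gap: 93.9
```

```bash
cat > look.py <<'E'
import sys
from cell import manip, vision
from h import *
n=sys.argv[1]
s=manip.read_state(); cal=vision.calibration("wrist"); p,d=vision.camera("wrist")
cv2.imwrite(f"pics/{n}.png",p[:,:,::-1]); np.savez(f"pics/{n}.npz",p=p,d=d,**cal)
print(s["eef_pos"],s["eef_rot"],s["finger_gap"],cal["eye"])
E
python3 look.py w1
```

```text
[604.72296696  -1.98668461 251.7084154 ] [-3.14127487e+00  7.03064755e-04  6.64461659e-03] 93.86125657337934 [679.12289865  -2.1955143  409.89735809]
```

View pics/w1.png

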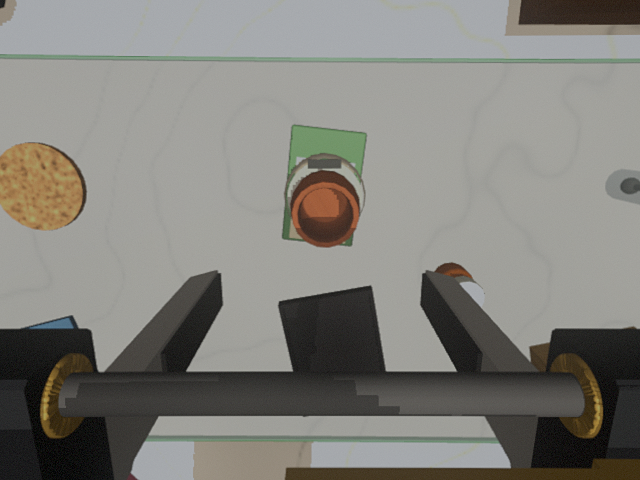

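The wrist picture shows the gourd rim centred near (325,212), the bowl behind it spanning x 287–365, and the green box with a top edge from (292,125) to (367,133). I'll cross-check these against the top view.

```bash
python3 - <<'E'
import cv2
im=cv2.imread("pics/w1.png")
cv2.imwrite("pics/w1c.png",cv2.resize(im[115:260,270:380],None,fx=4,fy=4,interpolation=cv2.INTER_CUBIC))
E
cat > fit.py <<'E'
from h import *
def circ_fit(S):
    from scipy.optimize import least_squares
    r=least_squares(lambda q: np.hypot(S[:,0]-q[0],S[:,1]-q[1])-q[2],[*S.mean(0)[:2],25],loss="soft_l1"); return r.x
E
python3 - <<'E'
from h import *
z=dict(np.load("pics/w1.npz")); cal=z
np.set_printoptions(precision=1,suppress=True)
C=cloud(cal,z["d"])
S=C[170:255,280:370].reshape(-1,3)
G=S[(S[:,2]>150)&(S[:,2]<158)]; print(len(G),cv2.minEnclosingCircle(G[:,:2].astype(np.float32)),G[:,2].max())
print(at_z(cal,[(325,212),(291,212),(359,212)],154))
E
```

```text
1315 ((624.419189453125, -5.128574848175049), 21.788105010986328) 157.68633056226068
[[626.4  -4.8 154. ]
 [626.2  17.1 154. ]
 [626.5 -26.6 154. ]]
```

View pics/w1c.png

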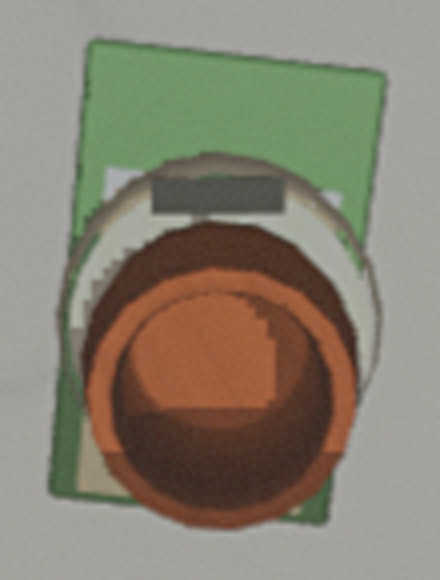

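Emit:
carry_out([
  [[1,0.15,0],0.4,1],
  [[1,0.15,0],0,1],
  [[0,0,1.5],0,1],
  [[0,0,2],0,1],
  [[0,0,2],0,1],
  [[0,0,2],0,1],
  [[0,0,2],0,1],
  [[0,0,1.5],0,1],
  [[0,0,1],0,1],
  [[0,0,0.6],0,1],
  [[0,0,0.55],0,1],
  [[0,0,0],0,1],
  [[0,0,0],0,1],
])

```text
clock: 3.4
eef_pos: [623.7, -7.8, 121.6]
eef_rot: [3.142, -0.001, -0.007]
wrist_force: [0.1, -0.1, 0.7]
finger_gap: 94.0
```

```bash
python3 look.py w2
```

```text
[623.66766579  -7.79221398 121.5782106 ] [ 3.14151553e+00 -7.55309510e-04 -6.94840300e-03] 93.98813773490224 [697.84386495  -8.92461878 279.84609419]
```

View pics/w2.png

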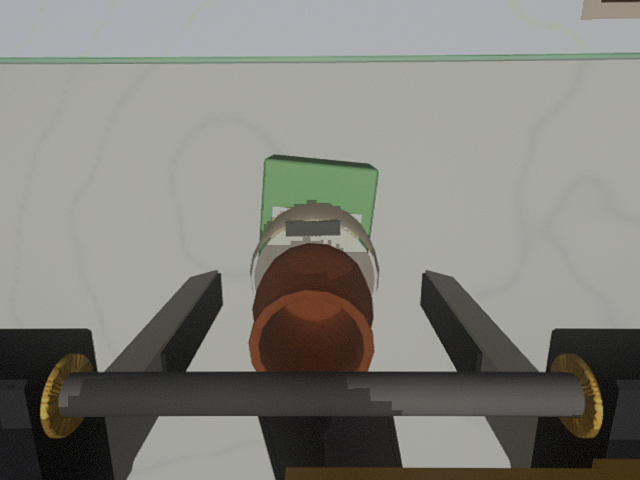

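Emit:
carry_out([
  [[0,-0.28,0.1],0,1],
  [[0,0,0],0,1],
  [[0,0,0],0,0],
  [[0,0,0],0,0],
  [[0,0,0],0,0],
  [[0,0,0],0,0],
  [[0,0,0],0,0],
  [[0,0,0],0,0],
  [[0,0,0],0,0],
  [[0,0,0],0,0],
], grip_force=20)

```text
clock: 4.28
eef_pos: [623.5, -4.7, 119.9]
eef_rot: [-3.142, 0.0, -0.007]
wrist_force: [-0.3, 0.3, 0.4]
finger_gap: 48.2
```

Emit:
carry_out([
  [[0,0,-0.3],0,0],
  [[0,0,-0.6],0,0],
  [[0,0,-1.2],0,0],
  [[0,0,-1.5],0,0],
  [[0,0,-1],0,0],
  [[0,0,-0.4],0,0],
  [[0,0,0],0,0],
])

```text
clock: 4.87
eef_pos: [624.0, -4.8, 171.5]
eef_rot: [3.141, -0.002, -0.007]
wrist_force: [-0.2, 0.4, -1.9]
finger_gap: 48.4
```

```bash
python3 look.py w3
```

```text
[623.95629782  -4.79292333 171.48076901] [ 3.14149781e+00 -2.27749901e-03 -7.13963494e-03] 48.35978587165321 [697.88720935  -5.94882905 329.84500863]
```

View pics/w3.png

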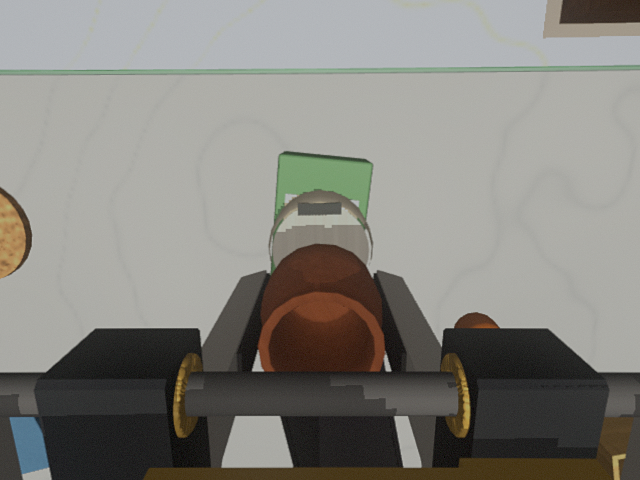

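The gourd is held between the fingers, its rim at about (321,345). Next it goes over the coaster.

Emit:
carry_out([
  [[0,-0.8,-0.5],0,0],
  [[0,-1.5,0],0,0],
  [[0,-2,0],0,0],
  [[0,-2,0],0,0],
  [[0,-2,0],0,0],
  [[0,-2,0],0,0],
  [[0,-2,0],0,0],
  [[0,-2,0],0,0],
  [[0,-2,0],0,0],
  [[0,-2,0],0,0],
  [[0,-2,0],0,0],
  [[0,-2,0],0,0],
  [[0,-2,0],0,0],
  [[-0.35,-1.8,0],0,0],
  [[0,-1,0],0,0],
  [[0,-0.7,0],0,0],
  [[0,0,0],0,0],
  [[0,0,0],0,0],
])

```text
clock: 6.42
eef_pos: [622.0, 273.1, 174.7]
eef_rot: [3.141, 0.0, -0.007]
wrist_force: [0.2, -0.2, -1.3]
finger_gap: 48.6
```

```bash
python3 look.py w4
python3 - <<'E'
from h import *
z=dict(np.load("pics/w4.npz")); C=cloud(z,z["d"])
p=cv2.cvtColor(z["p"],cv2.COLOR_RGB2HSV)
m=np.isfinite(C[...,2])&(abs(C[...,2]-13)<5)&(p[...,1]>90)&(abs(C[...,1]-273)<60)&(abs(C[...,0]-620)<60)
S=C[m]; print(len(S),S.min(0),S.max(0))
m=np.isfinite(C[...,2])&(C[...,2]>0)
g=C[250:360,255:390].reshape(-1,3); g=g[abs(g[:,2]-209)<8]; print(len(g),cv2.minEnclosingCircle(g[:,:2].astype(np.float32)),np.percentile(g[:,2],[5,50,95]) if len(g) else 0)
E
```

```text
[621.96901935 273.12860358 174.70195973] [ 3.14134889e+00  2.88261624e-04 -7.00629774e-03] 48.64744769815166 [696.31496595 272.01304221 332.91201476]
6806 [592.48404651 231.64627506  11.00789071] [662.61012286 315.52780625  17.55132479]
3184 ((621.6472778320312, 272.4617004394531), 25.000852584838867) [201.97579115 209.22546323 210.48375827]
```

View pics/w4.png

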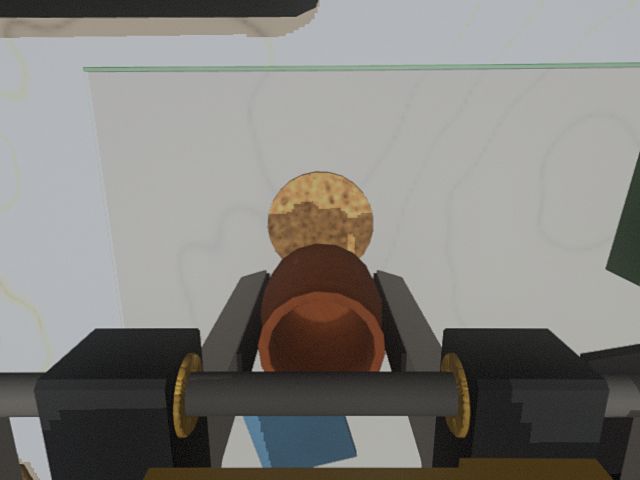

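Emit:
carry_out([
  [[-0.2,0,1],0,0],
  [[0,0,1.8],0,0],
  [[0,0,2],0,0],
  [[0,0,2],0,0],
  [[0,0,2],0,0],
  [[0,0,1.6],0,0],
  [[0,0,1.2],0,0],
  [[0,0,0.7],0,0],
  [[0,0,0.4],0,0],
  [[0,0,0.2],0,0],
  [[0,0,0],0,0],
  [[0,0,0],0,0],
])

```text
clock: 7.47
eef_pos: [620.4, 273.4, 46.8]
eef_rot: [-3.141, -0.001, -0.007]
wrist_force: [0.3, -0.3, -1.3]
finger_gap: 48.6
```

Emit:
carry_out([
  [[0,0,0.15],0,0],
  [[0,0,0.1],0,0],
  [[0,0,0.1],0,0],
  [[0,0,0],0,0],
  [[0,0,0],0,0],
])

```text
clock: 7.88
eef_pos: [620.0, 273.3, 42.5]
eef_rot: [3.142, 0.0, -0.007]
wrist_force: [-0.9, -0.6, -0.9]
finger_gap: 48.5
```

Emit:
carry_out([
  [[0,0,0.08],0,0],
  [[0,0,0],0,0],
  [[0,0,0],0,0],
])

```text
clock: 8.13
eef_pos: [620.1, 273.4, 42.0]
eef_rot: [-3.141, -0.0, -0.007]
wrist_force: [-0.6, 1.1, 1.3]
finger_gap: 48.5
```

Emit:
carry_out([
  [[0,0,0],0,0.56],
  [[0,0,0],0,0.6],
  [[0,0,0],0,0.7],
  [[0,0,0],0,0.85],
  [[0,0,0],0,1],
  [[0,0,0],0,1],
  [[0,0,0],0,1],
  [[0,0,0],0,1],
])

```text
clock: 8.8
eef_pos: [620.0, 273.2, 41.6]
eef_rot: [3.142, 0.0, -0.007]
wrist_force: [0.1, 0.0, -0.3]
finger_gap: 92.3
```

Emit:
carry_out([
  [[0,0,-0.3],0,1],
  [[0,0,-0.8],0,1],
  [[0,0,-1.5],0,1],
  [[0,0,-2],0,1],
  [[0,0,-2.5],0,1],
  [[0,0,-2.5],0,1],
  [[0,0,-2],0,1],
  [[0,0,-1],0,1],
  [[0,0,0],0,1],
])

```text
clock: 9.55
eef_pos: [620.8, 273.5, 170.7]
eef_rot: [-3.14, -0.004, -0.007]
wrist_force: [0.8, 0.5, 0.1]
finger_gap: 94.1
```

```bash
python3 look.py w5
python3 - <<'E'
from h import *
from cell import vision
np.set_printoptions(precision=1,suppress=True)
z=dict(np.load("pics/w5.npz")); C=cloud(z,z["d"]).reshape(-1,3)
g=C[(abs(C[:,0]-620)<40)&(abs(C[:,1]-273)<40)&(C[:,2]>72)&(C[:,2]<80)]; print(cv2.minEnclosingCircle(g[:,:2].astype(np.float32)))
p,d=vision.camera("top"); cv2.imwrite("pics/top1.png",p[:,:,::-1]); np.savez("pics/top1.npz",p=p,d=d)
C=cloud(vision.calibration("top"),d).reshape(-1,3)
g=C[(abs(C[:,0]-625)<50)&(abs(C[:,1])<45)&(C[:,2]>87)&(C[:,2]<97)]; print("bowl flap",len(g),cv2.minEnclosingCircle(g[:,:2].astype(np.float32)),g.mean(0))
E
```

```text
[620.77692528 273.54120921 170.70033651] [-3.13999818 -0.00410295 -0.00722224] 94.05620941516631 [694.42105378 272.14594037 329.22590531]
((621.0257568359375, 272.66229248046875), 21.713132858276367)
bowl flap 800 ((626.0925903320312, -4.961539268493652), 32.713897705078125) [625.5  -4.7  91.6]
```

View pics/w5.png

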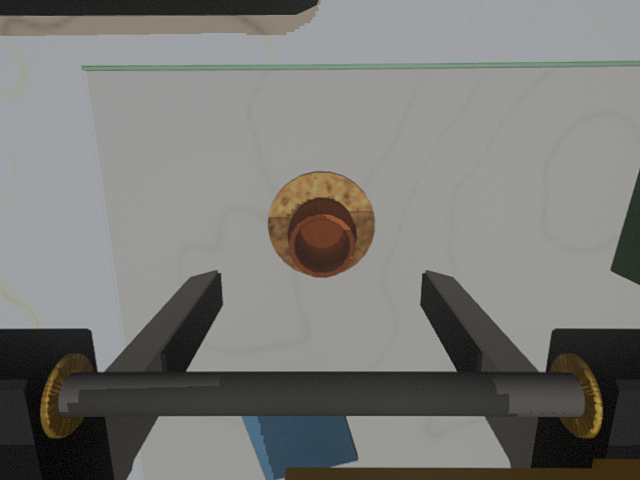

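View pics/top1.png

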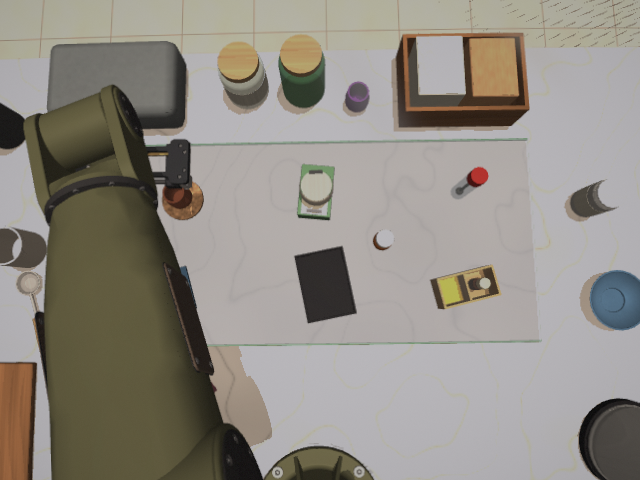

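The gourd stands on the coaster at (621.0,272.7), and the coaster centre is (620,273). Next is the bowl, at (625.5,-4.8).

Emit:
carry_out([
  [[0,1,0],-0.4,1],
  [[0,2,0],0,1],
  [[0,3,0],0,1],
  [[0,3,0],0,1],
  [[0,3,0],0,1],
  [[0,3,0],0,1],
  [[0,3,0],0,1],
  [[0,3,0],0,1],
  [[0,3,0],0,1],
  [[0.4,2.3,0],0,1],
  [[0,1.5,0],0,1],
  [[0,0,0],0,1],
  [[0,0,1.5],0,1],
  [[0,0,1.5],0,1],
  [[0,0,1.5],0,1],
  [[0,0,1],0,1],
  [[0,0,0.5],0,1],
  [[0,0,0],0,1],
  [[0,0,0],0,1],
])

```text
clock: 11.23
eef_pos: [624.0, -4.4, 107.9]
eef_rot: [-3.142, -0.0, 0.0]
wrist_force: [-0.4, -1.0, -0.4]
finger_gap: 94.0
```

```bash
python3 look.py w6
```

```text
[624.01061069  -4.41586142 107.94491113] [-3.14152668e+00 -1.89081952e-04  2.03192062e-04] 93.9627779868294 [698.27281167  -5.0481364  266.17459246]
```

View pics/w6.png

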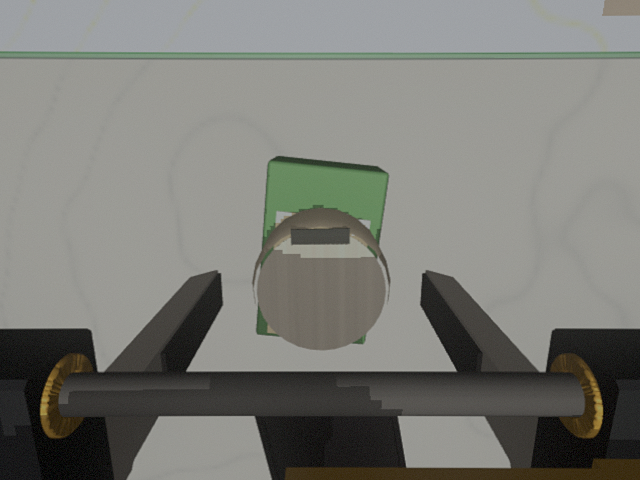

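The bowl is centred between the jaws, at about (321,290). Next I descend and grip.

Emit:
carry_out([
  [[0.1,0,1],0,1],
  [[0,0,1],0,1],
  [[0,0,0.8],0,1],
  [[0,0,0.5],0,1],
  [[0,0,0.15],0,1],
  [[0,0,0],0,1],
  [[0,0,0],0,0],
  [[0,0,0],0,0],
  [[0,0,0],0,0],
  [[0,0,0],0,0],
  [[0,0,0],0,0],
  [[0,0,0],0,0],
], grip_force=22)

```text
clock: 12.28
eef_pos: [625.0, -4.7, 73.4]
eef_rot: [3.142, -0.0, -0.0]
wrist_force: [-1.1, 0.6, 2.2]
finger_gap: 66.0
```

Emit:
carry_out([
  [[0,0,-0.3],0,0],
  [[0,0,-0.7],0,0],
  [[0,0,-1.2],0,0],
  [[0,0,-1.5],0,0],
  [[0,0,-1.5],0,0],
  [[0,0,-0.8],0,0],
  [[0,0,0],0,0],
])

```text
clock: 12.87
eef_pos: [625.7, -4.8, 135.9]
eef_rot: [3.141, -0.004, -0.0]
wrist_force: [0.3, 0.2, -2.1]
finger_gap: 65.5
```

```bash
python3 look.py w7
```

```text
[625.74371136  -4.75841144 135.85089422] [ 3.14138379e+00 -3.71940584e-03 -9.60391463e-05] 65.51746834682962 [699.4633666   -5.40443351 294.36741098]
```

View pics/w7.png

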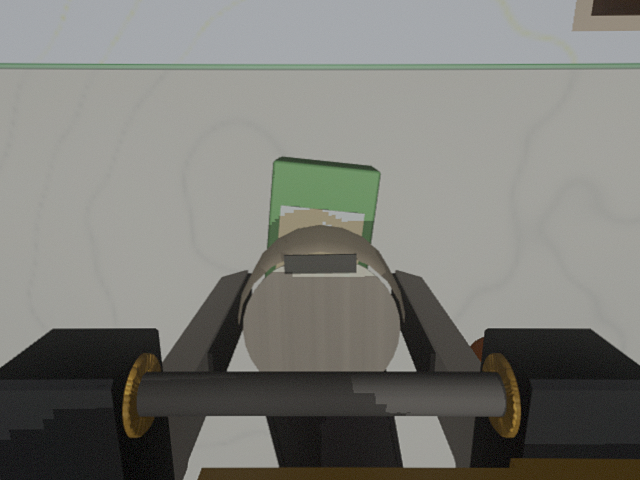

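Emit:
carry_out([
  [[-0.66,-1.0,0],0,0],
  [[-1.32,-2.0,0],0,0],
  [[-1.32,-2.0,0],0,0],
  [[-1.32,-2.0,0],0,0],
  [[-1.32,-2.0,0],0,0],
  [[-1.32,-2.0,0],0,0],
  [[-1.32,-2.0,0],0,0],
  [[-1.32,-2.0,0],0,0],
  [[-1.32,-2.0,0],0,0],
  [[-1.32,-2.0,0],0,0],
  [[-1.32,-2.0,0],0,0],
  [[-1.32,-2.0,0],0,0],
  [[-1.32,-2.0,0],0,0],
  [[-1.32,-2.0,0],0,0],
  [[-1.32,-2.0,0],0,0],
  [[-0.66,-1.0,0],0,0],
  [[0,0,0],0,0],
  [[0,0,0],0,0],
])

```text
clock: 14.42
eef_pos: [426.4, 295.3, 132.7]
eef_rot: [3.141, 0.001, 0.001]
wrist_force: [-0.4, -0.3, -1.5]
finger_gap: 65.6
```

```bash
python3 look.py w8
python3 - <<'E'
from h import *
np.set_printoptions(precision=1,suppress=True)
z=dict(np.load("pics/w8.npz")); C=cloud(z,z["d"])
hsv=cv2.cvtColor(z["p"],cv2.COLOR_RGB2HSV)
m=(hsv[...,1]>100)&(hsv[...,0]>95)&(hsv[...,0]<120)&(C[...,2]<20)&(C[...,2]>8)
S=C[m]; 
r=cv2.minAreaRect(S[:,:2].astype(np.float32)); print(len(S),r,cv2.boxPoints(r))
c=C.reshape(-1,3); g=c[(abs(c[:,0]-428)<40)&(abs(c[:,1]-295)<40)&(c[:,2]>145)&(c[:,2]<162)]; print(cv2.minEnclosingCircle(g[:,:2].astype(np.float32)),np.percentile(g[:,2],[5,50,95]))
z=np.load("pics/top0.npz"); from cell import vision
C=cloud(vision.calibration("top"),z["d"]);hsv=cv2.cvtColor(z["p"],cv2.COLOR_RGB2HSV)
m=(hsv[...,1]>100)&(hsv[...,0]>95)&(hsv[...,0]<120)&(C[...,2]<20)&(C[...,2]>8);m[:, 250:]=0;m[:240]=0
S=C[m]; print(cv2.minAreaRect(S[:,:2].astype(np.float32)),S.mean(0))
E
```

```text
[426.43718062 295.31598616 132.69362028] [3.14104877e+00 6.47094640e-04 1.07460777e-03] 65.57155209024978 [500.82679433 294.84429532 290.84965788]
3160 ((427.6743469238281, 296.17779541015625), (88.34928131103516, 88.53324127197266), 14.959025382995605) [[373.6 327.5]
 [396.4 242. ]
 [481.8 264.8]
 [458.9 350.3]]
((436.40350341796875, 294.9974670410156), 39.99746322631836) [147.9 152.7 154.2]
((0.0, 0.0), (0.0, 0.0), 0.0) [nan nan nan]<stdin>:12: RuntimeWarning: Mean of empty slice.
  ret = um.true_divide(
```

View pics/w8.png

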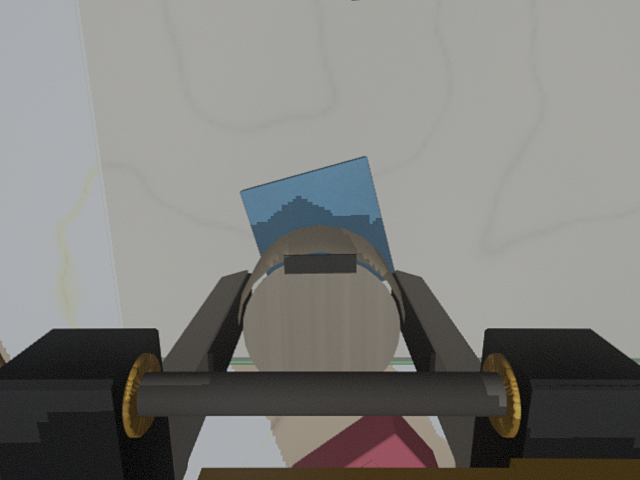

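Both views put the tile centre at (427.7,295.5), and the bowl hangs over it. Next I lower it.

Emit:
carry_out([
  [[0.1,0,0.8],0,0],
  [[0,0,1.5],0,0],
  [[0,0,1.7],0,0],
  [[0,0,1.6],0,0],
  [[0,0,1.3],0,0],
  [[0,0,0.8],0,0],
  [[0,0,0.5],0,0],
  [[0,0,0.3],0,0],
  [[0,0,0],0,0],
  [[0,0,0],0,0],
])

```text
clock: 15.3
eef_pos: [428.2, 295.3, 48.6]
eef_rot: [-3.141, -0.001, -0.0]
wrist_force: [-0.0, -0.1, -1.7]
finger_gap: 66.0
```

Emit:
carry_out([
  [[0,0,0.25],0,0],
  [[0,0,0.2],0,0],
  [[0,0,0.1],0,0],
  [[0,0,0.05],0,0],
  [[0,0,0],0,0],
  [[0,0,0],0,0],
])

```text
clock: 15.8
eef_pos: [427.9, 295.3, 42.2]
eef_rot: [-3.142, -0.0, -0.0]
wrist_force: [-0.4, -0.3, -2.8]
finger_gap: 65.6
```

Emit:
carry_out([
  [[0,0,0.06],0,0],
  [[0,0,0.04],0,0],
  [[0,0,0],0,0],
  [[0,0,0],0,0],
])

```text
clock: 16.13
eef_pos: [428.0, 295.3, 41.4]
eef_rot: [-3.141, -0.0, -0.0]
wrist_force: [-1.7, -1.0, 1.7]
finger_gap: 66.0
```

Contact shows in the force reading (−2.8 to +1.7 N). Now release and rise.

Emit:
carry_out([
  [[0,0,0],0,0.73],
  [[0,0,0],0,0.78],
  [[0,0,0],0,0.88],
  [[0,0,0],0,1],
  [[0,0,0],0,1],
  [[0,0,0],0,1],
  [[0,0,0],0,1],
  [[0,0,0],0,1],
])

```text
clock: 16.8
eef_pos: [427.9, 295.3, 41.1]
eef_rot: [3.142, 0.0, -0.0]
wrist_force: [-1.1, -0.1, -0.2]
finger_gap: 94.0
```

Emit:
carry_out([
  [[0,0,-0.3],0,1],
  [[0,0,-0.8],0,1],
  [[0,0,-1.5],0,1],
  [[0,0,-2],0,1],
  [[0,0,-2.5],0,1],
  [[0,0,-2],0,1],
  [[0,0,-1],0,1],
  [[0,0,0],0,1],
])

```text
clock: 17.47
eef_pos: [428.7, 295.8, 144.6]
eef_rot: [-3.14, -0.004, -0.0]
wrist_force: [-0.4, -0.0, -1.4]
finger_gap: 94.2
```

```bash
python3 look.py w9
python3 - <<'E'
from h import *
from cell import vision
np.set_printoptions(precision=1,suppress=True)
z=dict(np.load("pics/w9.npz")); C=cloud(z,z["d"]).reshape(-1,3)
g=C[(abs(C[:,0]-428)<45)&(abs(C[:,1]-295)<45)&(C[:,2]>56)&(C[:,2]<66)]; print(len(g),cv2.minEnclosingCircle(g[:,:2].astype(np.float32)),g.mean(0))
p,d=vision.camera("top"); cv2.imwrite("pics/top2.png",p[:,:,::-1]); np.savez("pics/top2.npz",p=p,d=d)
C=cloud(vision.calibration("top"),d)
C=C.reshape(-1,3); g=C[(abs(C[:,0]-625)<70)&(abs(C[:,1])<60)&(C[:,2]>38)&(C[:,2]<52)]
r=cv2.minAreaRect(g[:,:2].astype(np.float32)); print("box",len(g),g[:,2].mean(),r)
g=C[(abs(C[:,0]-441)<90)&(abs(C[:,1]+19)<75)&(C[:,2]>13)&(C[:,2]<24)]
print("tray rim",len(g),cv2.minAreaRect(g[:,:2].astype(np.float32)))
E
python3 -c "
import cv2
im=cv2.imread('pics/top2.png'); cv2.imwrite('pics/top2c.png',cv2.resize(im[150:330,280:370],None,fx=3.3,fy=3.3,interpolation=cv2.INTER_CUBIC))"
```

```text
[428.71659563 295.75518632 144.61652791] [-3.13952121e+00 -3.52055924e-03 -1.38047782e-04] 94.19660288342303 [502.46630935 294.78769577 303.07185577]
7211 ((429.08013916015625, 294.4765625), 32.127227783203125) [430.5 294.6  61.3]
box 1690 45.501538683902254 ((627.6090698242188, -3.2407188415527344), (66.01485443115234, 104.94961547851562), 84.03292846679688)
tray rim 514 ((441.84320068359375, -19.417896270751953), (138.25083923339844, 100.0413818359375), 10.770671844482422)
```

View pics/w9.png

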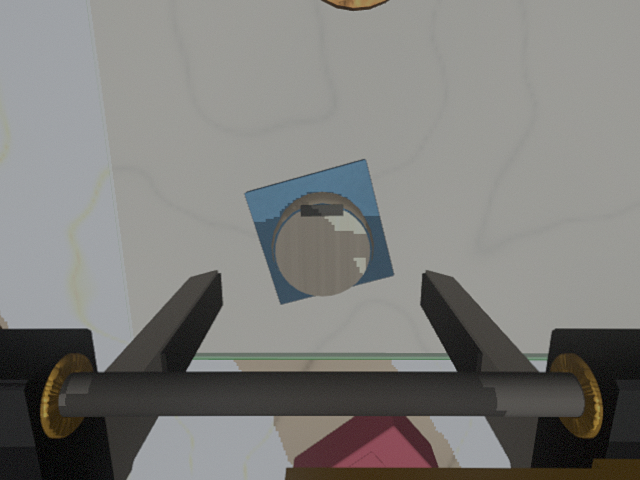

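View pics/top2c.png

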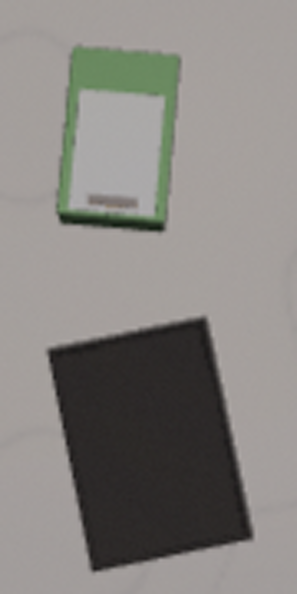

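The bowl is on the tile at (429,294.5), within 2 mm of centre. The box is now clear at (627,-3.5) with yaw about −5.8°, and the tray is at (441.6,-19.3) with yaw 10.8°. Next I move over the box.

Emit:
carry_out([
  [[0.7,1.0,0],0,1],
  [[1.42,2.14,0],0,1],
  [[1.42,2.14,0],0,1],
  [[1.42,2.14,0],0,1],
  [[1.42,2.14,0],0,1],
  [[1.42,2.14,0],0,1],
  [[1.42,2.14,0],0,1],
  [[1.42,2.14,0],0,1],
  [[1.42,2.14,0],0,1],
  [[1.42,2.14,0],0,1],
  [[1.42,2.14,0],0,1],
  [[1.42,2.14,0],0,1],
  [[1.42,2.14,0],0,1],
  [[1.42,2.14,0],0,1],
  [[0.68,1.12,0],0,1],
  [[0,0,1.5],5.8,1],
  [[0,0,2],0,1],
  [[0,0,1],0,1],
  [[0,0,0],0,1],
  [[0,0,0],0,1],
])

```text
clock: 19.23
eef_pos: [626.0, -4.1, 96.8]
eef_rot: [3.142, 0.001, -0.101]
wrist_force: [-0.1, -0.2, 0.5]
finger_gap: 94.1
```

```bash
python3 look.py w10;python3 - <<'E'
from h import *
z=dict(np.load("pics/w10.npz")); C=cloud(z,z["d"])
hsv=cv2.cvtColor(z["p"],cv2.COLOR_RGB2HSV)
S=C.reshape(-1,3); g=S[(abs(S[:,0]-625)<70)&(abs(S[:,1])<45)&(S[:,2]>40)&(S[:,2]<50)]
print(g[:,2].mean(),cv2.minAreaRect(g[:,:2].astype(np.float32)))
E
```

```text
[626.00070012  -4.05343683  96.7756056 ] [ 3.14158529e+00  1.29848939e-03 -1.00536166e-01] 94.08562106641433 [700.12025692 -12.10956639 254.87682362]
47.26184541892846 ((626.6098022460938, -3.7009925842285156), (66.20386505126953, 104.07308197021484), 84.10326385498047)
```

View pics/w10.png

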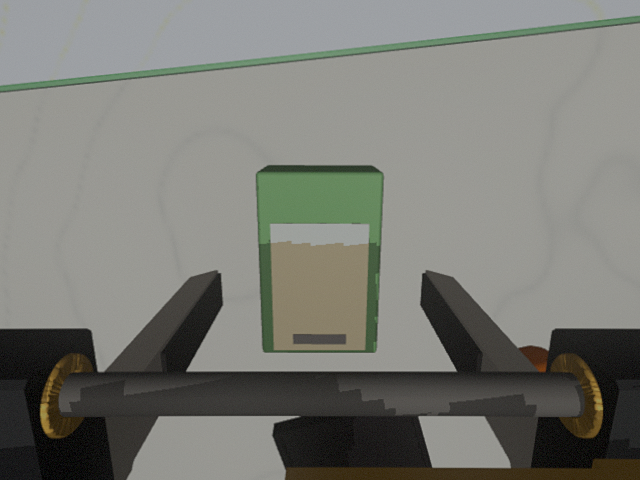

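The box is aligned with the jaws, centre about (320,262). Descend and grip.

Emit:
carry_out([
  [[0.05,0,1],0,1],
  [[0,0,1.5],0,1],
  [[0,0,1.5],0,1],
  [[0,0,1.0],0,1],
  [[0,0,0.5],0,1],
  [[0,0,0.3],0,1],
  [[0,0,0],0,1],
  [[0,0,0],0,0],
  [[0,0,0],0,0],
  [[0,0,0],0,0],
  [[0,0,0],0,0],
  [[0,0,0],0,0],
  [[0,0,0],0,0],
], grip_force=25)

```text
clock: 20.37
eef_pos: [626.9, -4.2, 39.5]
eef_rot: [-3.141, -0.0, -0.101]
wrist_force: [-0.9, -0.3, 2.3]
finger_gap: 65.8
```

Emit:
carry_out([
  [[0,0,-0.3],0,0],
  [[0,0,-0.7],0,0],
  [[0,0,-1.2],0,0],
  [[0,0,-1.5],0,0],
  [[0,0,-1.5],0,0],
  [[0,0,-0.8],0,0],
  [[0,0,0],0,0],
])

```text
clock: 20.95
eef_pos: [627.7, -4.2, 101.9]
eef_rot: [-3.141, -0.004, -0.101]
wrist_force: [-0.0, 0.1, -1.3]
finger_gap: 65.8
```

```bash
python3 look.py w11
```

```text
[627.74262003  -4.23868185 101.87231369] [-3.14144804 -0.00381029 -0.10137209] 65.7824263493525 [701.06348903 -12.31644456 260.36443971]
```

View pics/w11.png

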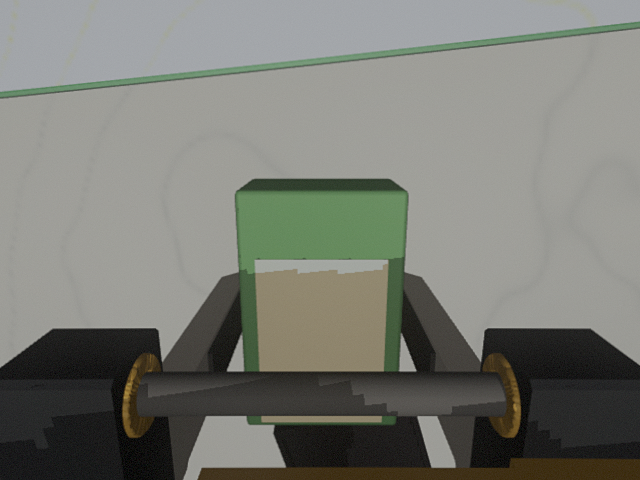

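Emit:
carry_out([
  [[0,0,0],-4,0],
  [[0,0,0],-5,0],
  [[0,0,0],-5,0],
  [[0,0,0],-2.6,0],
  [[-1,-0.1,0],0,0],
  [[-1.8,-0.2,0],0,0],
  [[-1.8,-0.2,0],0,0],
  [[-1.8,-0.2,0],0,0],
  [[-1.8,-0.2,0],0,0],
  [[-1.8,-0.2,0],0,0],
  [[-1.8,-0.2,0],0,0],
  [[-1.8,-0.2,0],0,0],
  [[-1.8,-0.2,0],0,0],
  [[-1.8,-0.2,0],0,0],
  [[-1.3,-0.1,0],0,0],
  [[0,0,0],0,0],
  [[0,0,0],0,0],
])

```text
clock: 22.42
eef_pos: [441.3, -19.2, 99.0]
eef_rot: [-3.142, 0.0, 0.188]
wrist_force: [0.4, 0.9, -1.4]
finger_gap: 65.4
```

```bash
python3 look.py w12
```

```text
[441.27262469 -19.20835167  98.99128486] [-3.14150230e+00  1.27319386e-04  1.88025483e-01] 65.39748083064329 [514.31299701  -6.08815245 257.21917538]
```

View pics/w12.png

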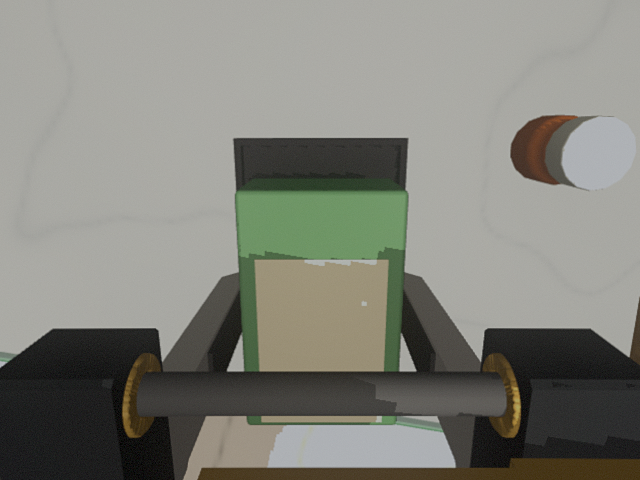

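The box is lined up with the tray: its top edge spans (236–408,190), and the tray edge spans (235–408,140). Next I lower it.

Emit:
carry_out([
  [[0,0,0.8],0,0],
  [[0,0,1.2],0,0],
  [[0,0,1.2],0,0],
  [[0,0,1],0,0],
  [[0,0,0.6],0,0],
  [[0,0,0.3],0,0],
  [[0,0,0.2],0,0],
  [[0,0,0],0,0],
  [[0,0,0],0,0],
])

```text
clock: 23.22
eef_pos: [441.6, -19.2, 46.4]
eef_rot: [3.141, -0.001, 0.188]
wrist_force: [0.2, -0.4, -1.4]
finger_gap: 65.8
```

Emit:
carry_out([
  [[0,0,0.1],0,0],
  [[0,0,0.05],0,0],
  [[0,0,0],0,0],
  [[0,0,0],0,0],
])

```text
clock: 23.55
eef_pos: [441.4, -19.2, 44.8]
eef_rot: [3.142, -0.0, 0.188]
wrist_force: [0.6, -0.2, -1.8]
finger_gap: 65.7
```

Emit:
carry_out([
  [[0,0,0.1],0,0],
  [[0,0,0.05],0,0],
  [[0,0,0],0,0],
  [[0,0,0],0,0],
])

```text
clock: 23.88
eef_pos: [441.4, -19.2, 43.5]
eef_rot: [3.142, -0.0, 0.188]
wrist_force: [-2.3, -0.2, 4.8]
finger_gap: 65.9
```

In contact (+4.8 N). Release and rise.

Emit:
carry_out([
  [[0,0,0],0,0.73],
  [[0,0,0],0,0.78],
  [[0,0,0],0,0.88],
  [[0,0,0],0,1],
  [[0,0,0],0,1],
  [[0,0,0],0,1],
  [[0,0,0],0,1],
])

```text
clock: 24.47
eef_pos: [441.3, -19.2, 43.1]
eef_rot: [-3.142, -0.0, 0.188]
wrist_force: [0.1, 0.3, 0.3]
finger_gap: 93.9
```

Emit:
carry_out([
  [[0,0,-0.3],0,1],
  [[0,0,-0.8],0,1],
  [[0,0,-1.5],0,1],
  [[0,0,-2],0,1],
  [[0,0,-2.5],0,1],
  [[0,0,-3],0,1],
  [[0,0,-3],0,1],
  [[0,0,-2.5],0,1],
  [[0,0,-1.5],0,1],
  [[0,0,0],0,1],
  [[0,0,0],0,1],
])

```text
clock: 25.38
eef_pos: [441.3, -19.2, 214.8]
eef_rot: [3.141, -0.001, 0.188]
wrist_force: [-0.9, -0.1, -0.2]
finger_gap: 94.1
```

```bash
python3 look.py w13
python3 - <<'E'
from h import *
z=dict(np.load("pics/w13.npz")); C=cloud(z,z["d"])
S=C.reshape(-1,3); g=S[(abs(S[:,0]-441)<80)&(abs(S[:,1]+19)<55)&(S[:,2]>45)&(S[:,2]<56)]
print(np.percentile(g[:,2],[5,50,95]),cv2.minAreaRect(g[:,:2].astype(np.float32)))
g=S[(S[:,0]>360)&(abs(S[:,0]-441)<90)&(abs(S[:,1]+19)<75)&(S[:,2]>14)&(S[:,2]<22)]
print(cv2.minAreaRect(g[:,:2].astype(np.float32)))
E
```

```text
[441.33623572 -19.17545407 214.7668909 ] [ 3.14110334e+00 -1.49434887e-03  1.88362940e-01] 94.14530859172312 [514.08936766  -5.99660184 373.09341833]
[49.91787933 51.32069855 52.60101807] ((441.26141357421875, -20.072750091552734), (103.05900573730469, 66.11692810058594), 10.76822566986084)
((440.4286804199219, -19.853076934814453), (138.25588989257812, 100.11652374267578), 10.976876258850098)
```

View pics/w13.png

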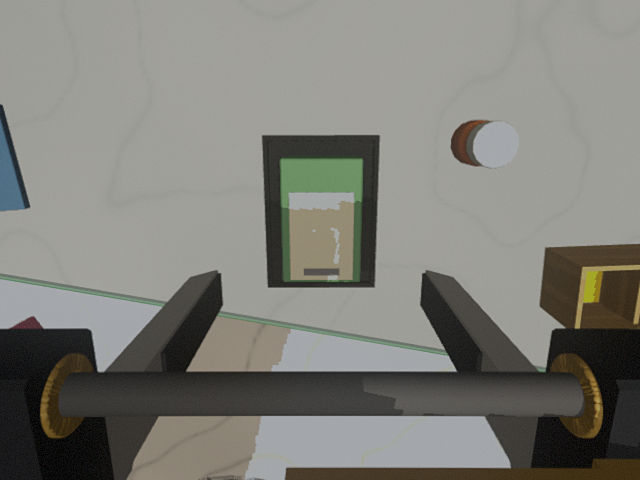

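The box sits at (441.3,-20.1) in a tray at (440.4,-19.9), with the angles matching. Next I move over the tube and turn the jaws across the caddy's x.

Emit:
carry_out([
  [[0.5,1.1,0],0,1],
  [[1.0,2.4,0],0,1],
  [[1.0,2.4,0],0,1],
  [[1.0,2.4,0],0,1],
  [[1.0,2.4,0],0,1],
  [[1.0,2.4,0],0,1],
  [[1.0,2.4,0],0,1],
  [[1.0,2.4,0],0,1],
  [[1.0,2.4,0],0,1],
  [[1.0,2.4,0],0,1],
  [[1.0,2.4,0],0,1],
  [[1.0,2.4,0],0,1],
  [[1.0,2.4,0],0,1],
  [[0.4,0.6,0],0,1],
  [[0,0,0],0,1],
  [[0,0,0],0,1],
])

```text
clock: 26.77
eef_pos: [624.7, -295.1, 212.3]
eef_rot: [-3.14, 0.002, 0.188]
wrist_force: [-0.3, 0.2, -0.2]
finger_gap: 94.3
```

Emit:
carry_out([
  [[0,0,0],-4,1],
  [[0,0,0],-7,1],
  [[0,0,0],-7,1],
  [[0,0,0],-7,1],
  [[0,0,0],-7,1],
  [[0,0,0],-7,1],
  [[0,0,0],-7,1],
  [[0,0,0],-7,1],
  [[0,0,0],-7,1],
  [[0,0,0],-7,1],
  [[0,0,0],-7,1],
  [[0,0,0],-7,1],
  [[0,0,0],-7,1],
  [[0,0,0],-4,1],
  [[0,0,0],0,1],
  [[0,0,0],0,1],
])

```text
clock: 28.1
eef_pos: [624.9, -294.2, 214.1]
eef_rot: [-3.141, -0.0, 1.792]
wrist_force: [0.3, -0.2, 0.2]
finger_gap: 94.1
```

```bash
python3 look.py w14
python3 - <<'E'
from h import *
z=dict(np.load("pics/w14.npz")); C=cloud(z,z["d"])
S=C.reshape(-1,3); g=S[(abs(S[:,0]-625)<40)&(abs(S[:,1]+295)<40)&(S[:,2]>141)&(S[:,2]<152)]
print(len(g),cv2.minEnclosingCircle(g[:,:2].astype(np.float32)))
E
```

```text
[ 624.89135592 -294.20095033  214.09026774] [-3.14143076e+00 -1.98042032e-04  1.79200478e+00] 94.09097426003704 [ 609.34374134 -222.93802559  372.28802121]
2224 ((626.9180297851562, -296.6214294433594), 16.046903610229492)
```

View pics/w14.png

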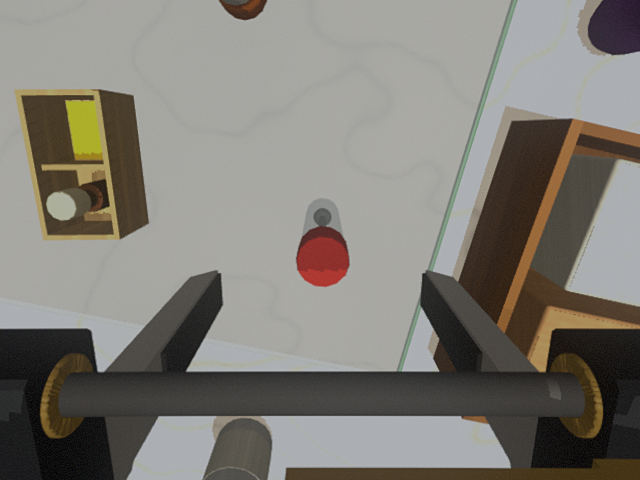

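The wrist view shows the tube cap at about (323,256), on the jaw centre line, and the caddy at left with its yellow cell at (85,130). Depth puts the cap at (626.9,-296.6). Descend and grip the body below the cap.

Emit:
carry_out([
  [[-0.2,0.08,0.8],0,1],
  [[0,0,1.6],0,1],
  [[0,0,2],0,1],
  [[0,0,2],0,1],
  [[0,0,2],0,1],
  [[0,0,1.5],0,1],
  [[0,0,1],0,1],
  [[0,0,0.6],0,1],
  [[0,0,0],0,1],
  [[0,0,0],0,0.6],
  [[0,0,0],0,0],
  [[0,0,0],0,0],
  [[0,0,0],0,0],
  [[0,0,0],0,0],
  [[0,0,0],0,0],
  [[0,0,0],0,0],
  [[0,0,0],0,0],
  [[0,0,0],0,0],
], grip_force=18)

```text
clock: 29.65
eef_pos: [626.3, -296.4, 99.1]
eef_rot: [-3.142, -0.0, 1.794]
wrist_force: [-0.3, 0.1, -0.1]
finger_gap: 37.4
```

Emit:
carry_out([
  [[0,0,-0.3],0,0],
  [[0,0,-0.8],0,0],
  [[0,0,-1.5],0,0],
  [[0,0,-2],0,0],
  [[0,0,-2],0,0],
  [[0,0,-1.6],0,0],
  [[0,0,-0.8],0,0],
  [[0,0,0],0,0],
  [[0,0,0],0,0],
])

```text
clock: 30.4
eef_pos: [626.3, -296.4, 188.9]
eef_rot: [-3.142, -0.0, 1.794]
wrist_force: [0.2, 0.5, -1.4]
finger_gap: 31.7
```

```bash
python3 look.py w15
```

```text
[ 626.2799268  -296.37230258  188.89440607] [-3.14153727e+00 -4.02980710e-05  1.79405432e+00] 31.728011521408845 [ 610.54963587 -225.13909404  347.09345002]
```

View pics/w15.png

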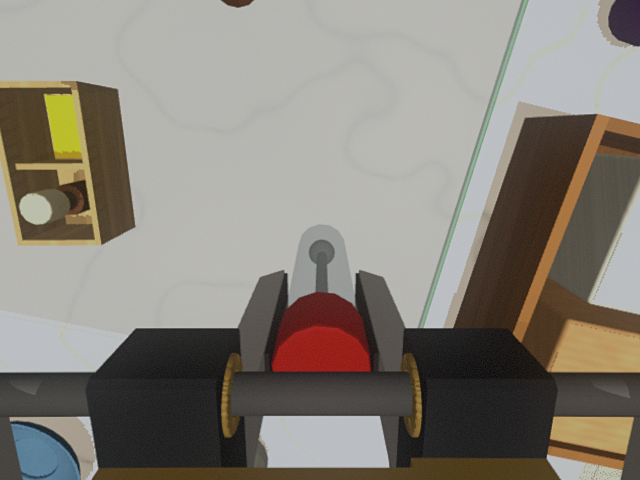

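The gap reads 31.7 mm, which is nearer the cap's 32 mm than the body's 30 mm. The jaws were still closing when the lift began. I'll check the height and tilt of the tube in the hand.

Run:
```python
from h import *
from cell import vision,manip
np.set_printoptions(precision=1,suppress=True)
z=dict(np.load("pics/w15.npz")); C=cloud(z,z["d"])
hsv=cv2.cvtColor(z["p"],cv2.COLOR_RGB2HSV)
m=(hsv[...,1]>180)&((hsv[...,0]<8)|(hsv[...,0]>172))&(C[...,2]>120)
S=C[m]; print(len(S),np.percentile(S[:,2],[1,5,50,90,99])); T=S[S[:,2]>np.percentile(S[:,2],95)-4]; print(T.mean(0),cv2.minEnclosingCircle(T[:,:2].astype(np.float32)))
print(manip.read_state()["finger_gap"])
p,d=vision.camera("scene"); cv2.imwrite("pics/scene1.png",p[:,:,::-1])
u,v=proj(vision.calibration("scene"),[[626,-296,190]])[0]; print(u,v)
u,v=int(u),int(v); c=p[max(0,v-110):v+130,max(0,u-100):u+100,::-1]
cv2.imwrite("pics/scene1c.png",cv2.resize(c,None,fx=2.5,fy=2.5,interpolation=cv2.INTER_CUBIC))
```

```text
4592 [219.1 225.9 234.5 235.4 236. ]
[ 625.3 -289.8  234.6] ((628.3798217773438, -279.85455322265625), 27.547391891479492)
31.885781319987053
196.47677575317323 263.46982295769243
```

View pics/scene1c.png

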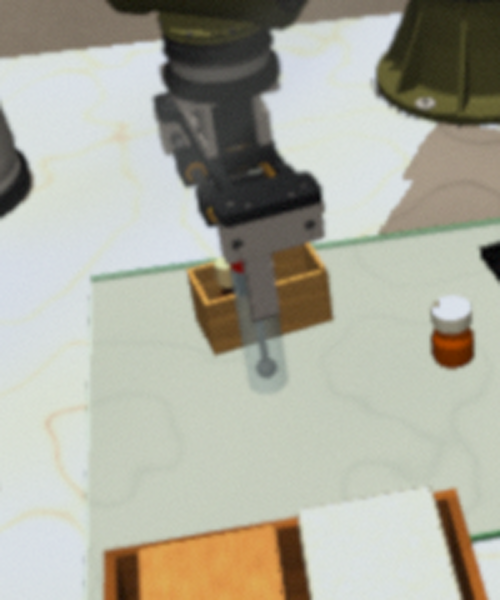

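The tube hangs upright. Cap top is at 235, so its underside is about 94 mm below the TCP, as grasped. I'll refine the caddy's pose.

Run:
```python
from h import *
from cell import vision
def rim(C):
    S=C.reshape(-1,3); g=S[(abs(S[:,0]-432)<60)&(abs(S[:,1]+291)<85)&(S[:,2]>57)&(S[:,2]<67)]
    r=cv2.minAreaRect(g[:,:2].astype(np.float32)); print(len(g),r,cv2.boxPoints(r).round().tolist())
for n in ["top0","top2"]:
    z=np.load(f"pics/{n}.npz"); rim(cloud(vision.calibration("top"),z["d"]))
for n in ["w14","w15"]:
    z=dict(np.load(f"pics/{n}.npz")); rim(cloud(z,z["d"]))
```

```text
423 ((431.33392333984375, -291.9210205078125), (60.198543548583984, 113.91167449951172), 12.956326484680176) [[389.0, -243.0], [415.0, -354.0], [473.0, -341.0], [448.0, -230.0]]
428 ((431.5016784667969, -292.0179443359375), (60.04658126831055, 114.25782012939453), 12.913599014282227) [[389.0, -243.0], [415.0, -354.0], [474.0, -341.0], [448.0, -230.0]]
4050 ((430.9688720703125, -293.1842346191406), (62.37550354003906, 112.36383819580078), 13.012395858764648) [[388.0, -245.0], [413.0, -355.0], [474.0, -341.0], [449.0, -231.0]]
4422 ((431.0086669921875, -293.0997314453125), (62.02885055541992, 112.65815734863281), 12.919900894165039) [[388.0, -245.0], [413.0, -355.0], [474.0, -341.0], [449.0, -231.0]]
```

Emit:
carry_out([
  [[0.2,-0.5,-0.5],0,0],
  [[0.4,-1.1,-0.5],0,0],
  [[0.7,-1.8,0],0,0],
  [[0.7,-1.8,0],0,0],
  [[0.7,-1.8,0],0,0],
  [[0.7,-1.8,0],0,0],
  [[0.7,-1.8,0],0,0],
  [[0.7,-1.8,0],0,0],
  [[0.7,-1.8,0],0,0],
  [[0.7,-1.8,0],0,0],
  [[0.7,-1.5,0],0,0],
  [[0.7,-1.0,0],0,0],
  [[0.45,-0.4,0],0,0],
  [[0,0,0],0,0],
  [[0,0,0],0,0],
])

```text
clock: 31.75
eef_pos: [424.4, -259.8, 199.3]
eef_rot: [3.141, 0.0, 1.794]
wrist_force: [-0.0, -1.3, -1.5]
finger_gap: 31.7
```

```bash
python3 look.py w16
python3 - <<'E'
from h import *
from cell import vision
p,d=vision.camera("scene"); u,v=proj(vision.calibration("scene"),[[425,-266,110]])[0].astype(int); print(u,v)
cv2.imwrite("pics/scene2c.png",cv2.resize(p[v-90:v+90,u-90:u+90,::-1],None,fx=3.3,fy=3.3,interpolation=cv2.INTER_CUBIC))
E
```

```text
[ 424.44501121 -259.75790425  199.27541992] [3.14130403e+00 2.53771949e-04 1.79408788e+00] 31.702281421062086 [ 408.66130233 -188.48330333  357.48162556]
207 238
```

View pics/w16.png

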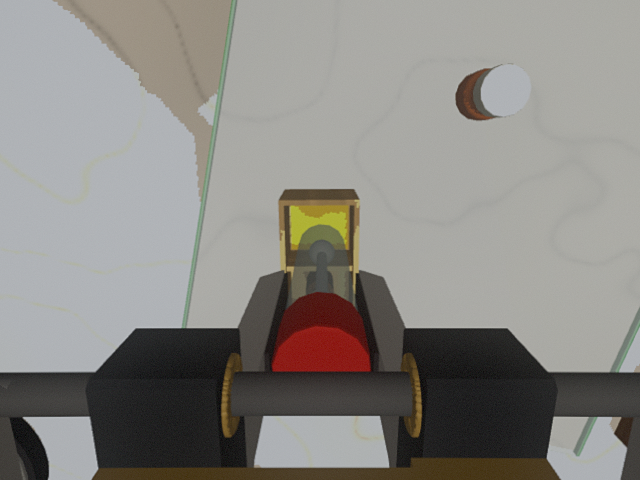

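View pics/scene2c.png

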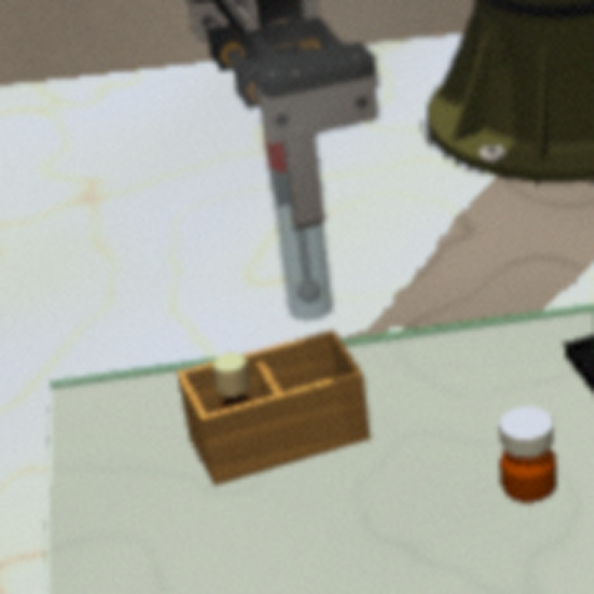

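The tube is 6 mm too far along +y, because my rows summed long. I'll correct that, then lower it into the yellow cell.

Emit:
carry_out([
  [[-0.3,-0.03,0],0,0],
  [[-0.29,-0.02,0.5],0,0],
  [[0,0,1],0,0],
  [[0,0,1],0,0],
  [[0,0,0.5],0,0],
  [[0,0,0],0,0],
  [[0,0,0],0,0],
])

```text
clock: 32.43
eef_pos: [424.9, -265.5, 168.7]
eef_rot: [-3.141, -0.001, 1.794]
wrist_force: [0.3, -0.3, -0.1]
finger_gap: 31.6
```

```bash
python3 look.py w17
```

```text
[ 424.93487733 -265.49906134  168.70159466] [-3.14093854e+00 -7.01848304e-04  1.79411093e+00] 31.571973657965803 [ 409.32776487 -194.35671681  326.98086108]
```

View pics/w17.png

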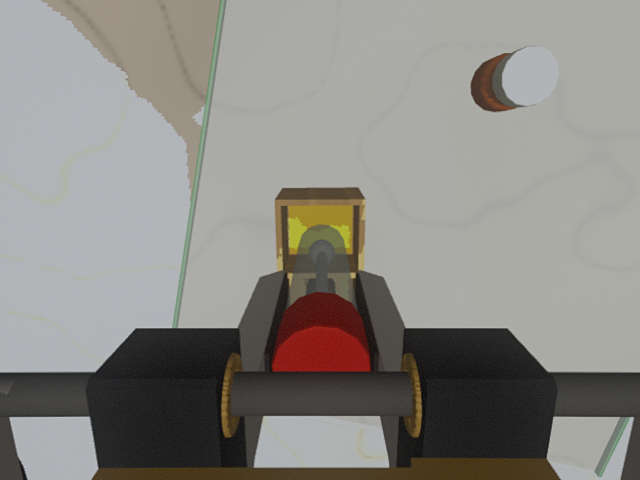

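The tube's foot at (321,240) sits laterally centred in the cell (278–363). Lower.

Emit:
carry_out([
  [[0,0,0.8],0,0],
  [[0,0,1.2],0,0],
  [[0,0,1.2],0,0],
  [[0,0,1.2],0,0],
  [[0,0,0.9],0,0],
  [[0,0,0.5],0,0],
  [[0,0,0.2],0,0],
  [[0,0,0],0,0],
  [[0,0,0],0,0],
])

```text
clock: 33.23
eef_pos: [425.3, -265.8, 109.6]
eef_rot: [3.141, 0.001, 1.794]
wrist_force: [-0.5, -0.3, 0.2]
finger_gap: 32.0
```

Emit:
carry_out([
  [[0,0,0.15],0,0],
  [[0,0,0.1],0,0],
  [[0,0,0.05],0,0],
  [[0,0,0],0,0],
  [[0,0,0],0,0],
])

```text
clock: 33.65
eef_pos: [425.1, -265.6, 106.2]
eef_rot: [3.142, 0.0, 1.794]
wrist_force: [-0.1, 0.4, -0.2]
finger_gap: 31.8
```

Emit:
carry_out([
  [[0,0,0.1],0,0],
  [[0,0,0.07],0,0],
  [[0,0,0],0,0],
  [[0,0,0],0,0],
])

```text
clock: 33.98
eef_pos: [425.3, -265.8, 104.9]
eef_rot: [3.141, 0.001, 1.794]
wrist_force: [-0.4, 1.0, 4.8]
finger_gap: 31.2
```

Contact (+4.8 N). Release and rise.

Emit:
carry_out([
  [[0,0,0],0,0.36],
  [[0,0,0],0,0.4],
  [[0,0,0],0,0.5],
  [[0,0,0],0,0.65],
  [[0,0,0],0,0.8],
  [[0,0,0],0,0.8],
  [[0,0,0],0,0.8],
  [[0,0,0],0,0.8],
])

```text
clock: 34.65
eef_pos: [425.0, -265.6, 104.4]
eef_rot: [-3.142, -0.0, 1.794]
wrist_force: [0.4, 0.2, -0.3]
finger_gap: 73.4
```

Emit:
carry_out([
  [[0,0,-0.4],0,0.8],
  [[0,0,-1],0,0.8],
  [[0,0,-1.8],0,0.8],
  [[0,0,-2.5],0,0.8],
  [[0,0,-2.5],0,0.8],
  [[0,0,-2.5],0,0.8],
  [[0,0,-2],0,0.8],
  [[0,0,-1],0,0.8],
  [[0,0,0],0,0.8],
  [[0,0,0],0,0.8],
])

```text
clock: 35.48
eef_pos: [424.9, -265.5, 241.2]
eef_rot: [3.142, 0.0, 1.794]
wrist_force: [0.6, 1.1, -0.4]
finger_gap: 75.3
```

```bash
python3 look.py w18
python3 - <<'E'
from h import *
z=dict(np.load("pics/w18.npz")); S=cloud(z,z["d"]).reshape(-1,3)
g=S[(abs(S[:,0]-425)<40)&(abs(S[:,1]+266)<40)&(S[:,2]>142)&(S[:,2]<158)]
print(np.percentile(g[:,2],[5,50,95]),cv2.minEnclosingCircle(g[:,:2].astype(np.float32)))
E
```

```text
[ 424.92589165 -265.52585808  241.17683081] [3.14155365e+00 6.84853343e-05 1.79406578e+00] 75.31777287637446 [ 409.18597498 -194.29263547  399.38111885]
[148.06209328 150.82473741 151.98168759] ((426.089599609375, -266.22369384765625), 16.06523895263672)
```

View pics/w18.png

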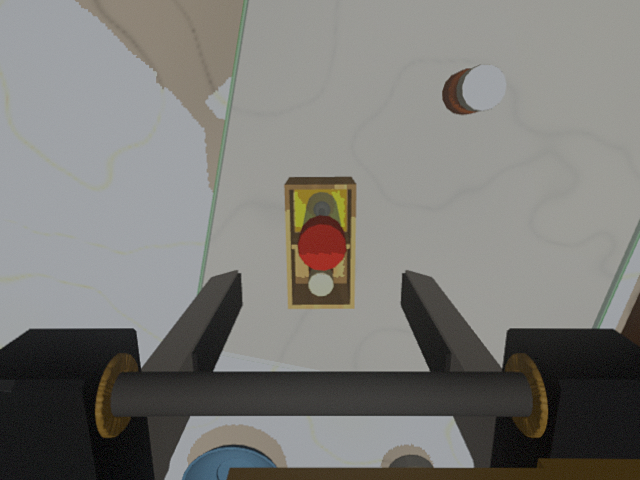

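The tube stands in the yellow cell, cap top at 150.8 (150 expected). One last look at the whole scene follows.

Run:
```python
from h import *
from cell import vision,manip
for n in ["scene","top"]:
    p,d=vision.camera(n); cv2.imwrite(f"pics/{n}F.png",p[:,:,::-1])
    if n=="top":
        S=cloud(vision.calibration(n),d).reshape(-1,3)
        def c(nm,x,y,z0,z1,r=45):
            g=S[(abs(S[:,0]-x)<r)&(abs(S[:,1]-y)<r)&(S[:,2]>z0)&(S[:,2]<z1)]
            print(nm,len(g),cv2.minEnclosingCircle(g[:,:2].astype(np.float32)) if len(g) else "")
        c("gourd",620,273,70,80); c("bowl",428,295,55,65); c("jar",527,-136,55,66,25); c("brush",437,-316,72,86,20); c("tube",425,-266,142,156,25)
print(manip.read_state()["wrist_force"])
```

```text
gourd 161 ((621.7044677734375, 274.0810546875), 22.37175941467285)
bowl 799 ((428.9881591796875, 294.5426940917969), 32.11872863769531)
jar 251 ((527.4644165039062, -135.974365234375), 17.330642700195312)
brush 89 ((437.41021728515625, -316.42657470703125), 10.739468574523926)
tube 280 ((426.23590087890625, -264.6084289550781), 15.833761215209961)
[-0.55613598 -0.00719437 -0.39233128]
```

View pics/sceneF.png

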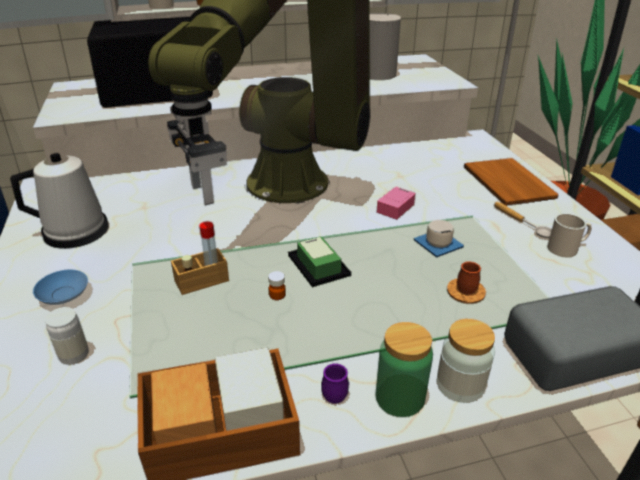

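View pics/topF.png

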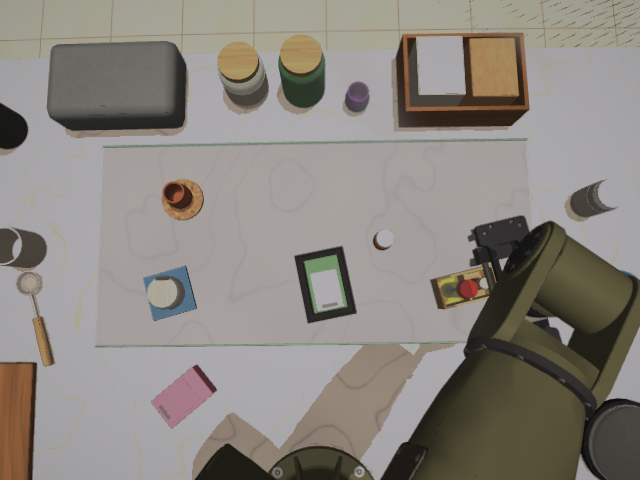

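The pictures show all four things in place: gourd at scene (468,280), bowl (440,235), box (320,258), tube (208,245). The jar and brush read the same as at the start, and the gripper is clear. Handing in.

```bash
python3 -c "
from cell import workorder
print(workorder.sign_off())"
```

```text
the job is handed in; nothing more can be done
None
```

I took the stack apart from the top down, stood the tube in the yellow-floored cell, and handed the job in at about 36 s. No verdict was reported.

My last camera checks before handing in:

| Thing | Where it stands | Check |
|---|---|---|
| Gourd | Cork coaster | About 2 mm from the middle |
| Sugar bowl | Blue tile | About 2 mm from the middle |
| Filter box | Black tray | About 1 mm from the middle and within 0.01 rad of its length; measured just after placing, later only seen in the pictures |
| Tube | Yellow (+y) cell | About 1 mm from the cell's middle, cap up, cap top at 150.8 mm against 150 expected |

The jar and brush read within 1 mm of where they started, and the gripper is clear of everything.

Two things did not go cleanly:
- **Tube grip:** the lift began while the jaws were still closing, and the gap read about 31.7 mm instead of 30. The height in hand was as expected and the tube hung upright, so I went on.
- **Tube approach:** my first move over the caddy ended 6 mm too far along +y. I corrected it before lowering.

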